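# Hang the hook-on basket in the cut-out of the rinse tank's rail

### The job

Pick up the small wire basket by its black handle and hang it inside the rinse tank with its bent lip hooked over the rail on the tank's near wall, so that the lip drops fully down into the one cut-out in the rail and the basket hangs upright from it. The exact place of the cut-out is not known beforehand, so work along the rail gently by feel, without forcing the basket against the rail or tank, and leave the two vials and the beaker where they are.

Things in the scene. Friction and masses are not known exactly. Their poses are not given: they have to be found in the camera images.
- tank: White open rinse tank, fixed, 130 (x) x 240 (y) x 100 mm tall, walls 5 mm. Origin: centre of its underside; z up, y along its length; the -x wall is nearest the robot. On that wall's top lies a rigid dark steel rail, 190 mm long along y, 8 mm wide (tank x -68 to -60 mm, flush with the wall's inner face), 9 mm high (z 100 to 109 mm), with one cut-out halfway along it (see rail_mid).
- rail_mid (a point): Point of the tank (not of the shifted rail): tank x -64, y 0, z 109 mm: rail's centre line and top, middle of the tank's length; axes as the tank's. The rail's cut-out is 38 mm wide along y, down to the wall's top (z 100), with 76 mm of plain rail either side. Its centre lies anywhere from 20 mm short of to 20 mm beyond this point along y: it differs each time and is NOT measured.
- basket: Loose steel wire basket, about 0.2 kg, standing on the bench, lip to -x. Origin: centre of its underside, z up. Tray 44 (x) x 60 (y) mm, wire sides 42 mm tall; on its -x side a 3 mm back panel (outer face x = -23.5 mm) rises to z = 84, 34 mm wide at the top. To hang, its axes are parallel to the tank's, tray inside; hooked, it leans its panel on the inner wall by its own weight.
- lip (a point): Centre of the underside of the basket's lip (basket x -29.5, y 0, z 78 mm; axes as the basket's). Lip: 34 mm wide along y, 6 mm thick (z 78 to 84), from the panel's top towards -x, ending in a 3 mm apron bent down to z = 64. The gap from panel to apron is 12 mm (x -35.5 to -23.5) and goes over the rail. On the rail this point is as high as rail_mid; in the cut-out 9 mm lower.
- handle (a point): Centre of the basket's black upright handle block, 12 (x) x 22 (y) x 30 mm tall, which stands on the lip (basket z 84 to 114 mm, centre at x = -22, y = 0). Grip its 22 mm across y from above. Axes as the basket's.
- vial_a: Amber-filled capped vial, 25 mm across, 65 mm tall, a bystander; origin at the centre of its underside.
- vial_b: White capped vial, 25 mm across, 59 mm tall, a bystander; origin at the centre of its underside.
- beaker: Empty small beaker, 53 x 60 mm, 70 mm tall, a bystander; origin at the centre of its underside.

How it is judged:
At the end, for the whole second after the job is handed in: The basket hangs at rest inside the tank, lip down in the rail's cut-out: lip underside 96 to 103.5 mm above the bench (on the rail: 109), at tank x -71 to -57 mm, within 26 mm of the tank's middle along y; upright within 0.12 rad, parallel to the tank within 0.15 rad (z of lip in the frame of tank between 0.096 and 0.1035 m and x of lip in the frame of tank between -0.071 and -0.057 m and y of lip in the frame of tank between -0.026 and 0.026 m and x of basket in the frame of tank above -0.05 m and angle between basket's own z axis and vertical below 0.12 rad and angle between the y axis of basket and the y axis of tank, either way round below 0.15 rad and linear speed of basket below 0.02 m/s and angular speed of basket below 0.2 rad/s); the robot touches nothing.
It fails at once if the basket is forced against the tank or its rail with more than 25 N (contact force between basket and tank above 25 N).
It fails at once if a vial or the beaker is displaced by more than 30 mm (distance of any of vial_a, vial_b, beaker from where it was at the start of the episode above 0.03 m).
It also fails if it takes over 51 s, if anything falls off the work surface, if the arm or the gripper's body presses on something with over 40 N, if the wrist force passes 120 N, or if a joint passes its speed limit or range.

### The arm

A 6-joint arm with a two-finger parallel gripper is mounted at the origin on the work surface; the furniture and walls round the work are solid. World frame = base frame: x ahead of the robot, y to its left, z up, the work surface at z = 0. Lengths are in m, angles in rad, forces in N, time in s.
With the tool pointing down it reaches from about 0.375 to 0.975 m from the base axis. Payload 3.8 kg.
Tool frame: the origin (TCP) lies between the finger pads; the fingertips stand bot.tips_ahead ahead of it and the grasp point (between the pads) lies 11 mm behind it (bot.tips_ahead is the distance from the TCP to the fingertips, in m); y points along the fingers, z is the direction in which the jaws open and shut, and the axes are right-handed (so a half turn about y gives the same grasp; the last joint's range is limited). The gripper opens to 85 mm and grips with 20 to 120 N. Pads are 22 mm wide; open, the fingers measure 114 mm over their backs; the gripper's body (76 mm by 85 mm) begins 54 mm behind the grasp point. The pads swing forward as they close: fully open they stand 13 mm farther back than shut.
Start: joints at [-1.187, 0.264, 1.604, -0, 1.274, -0.037], TCP at [0.276, -0.616, 0.239] pointing down, gripper open.
Joint ranges: [-2.63, 2.63], [-0.94, 2.18], [0.31, 2.57], [-1.31, 4.45], [0, 2.66], [-2.55, 2.55]. Speed limits (rad/s): [2.57, 2.57, 3.14, 3.14, 3.14, 3.14].

### API

Orientations are given as a rotation vector (axis times angle).
In Python, from plant import bot gives the robot as it stands.
- The arm moves only by the tool servo_tool, never from a script. Its argument "steps" is a list of rows, each a list of 3 entries, a list of its own where there are three numbers: the opening, from 0 (shut) to 1 (fully open), then the shift along the tool's x, y, z in mm, then the turn about the tool's y in degrees. A call has 1 to 10 rows; each row shifts and turns the commanded pose from where the row before left it, along the tool's axes as they then stand; what a row does not reach is not made up. A row lasts 1/10 s, in which the tool goes at most 50 mm and 8.59 degrees, less where a joint would pass 70% of its speed; a pose out of reach is approached as far as the arm can. A call with a gripper value outside its range is refused whole. The fingers move at their own pace and stop on an object; "force" is the grip in N (left out, the last holds). Time passes only in rows, so rows that do not move let the fingers close. It gives the time, the measured TCP pose, the force and the opening at its end, in the units of the state.
- bot.get_state(): the state, without advancing time (a new reading comes with each control period).
- bot.camera(name): name is "side" or "top"; returns a dict with "pixels" (400x640x3 uint8, red, green, blue), "fx", "fy", "cx", "cy" (pixels), "distortion" ([k1, k2, p1, p2, k3] as OpenCV has them; the pictures are not rectified), "eye" and "orientation" of the camera in the world. Camera axes: x right, y down, z forward; pixel columns grow to the right and rows downward; lengths in m; the calibration is good to about 2 mm. A picture is of the moment at which its call begins. There is no depth.
- bot.close_job(): hands the job in, once; it reports no verdict.
Trained networks look in a picture, given as the dict that the camera call returned (one of the last four; its "shot" number tells which), for a name from the list of things; names that differ only in an ending like _2 or _b are one class to them, and where a whole thing is asked for, a point or a joint stands for the part that bears it (a point fixed in the world has none). Each returns a list of dicts, best first, with "score" (0 to 1); they miss things now and then, are a little off and sometimes report something else, mostly with a low value. They report only what shows in the picture. A call takes as long as a camera call.
- bot.cut_out(picture, label): "region" (400x640 bool, what is visible of it) and "position" ([column, row] in pixels, amid what is visible of it).
The state is a dict: "time_s": time; "q": joint angles; "qd": joint speeds; "tau": joint torques, N m; "position": TCP position; "eef_rot": TCP orientation; "force": force on the tool from outside, world axes, zero at the start; "wrist_torque": the same for the moment, N m; "opening": opening from 0.0 (shut) to 1.0 (fully open).
Only numpy, scipy, OpenCV 4.12 (cv2) and the standard library are available. Lean on these libraries where they do the work, as an engineer would, in place of code of your own. Each camera call takes 0.05 s, during which the arm holds its last target.

## Working session

There is one attempt and no reset: what is moved stays moved. The work goes in short steps, Python scripts to look and compute and a tool call to move; the robot and the scene stay as the last step left them, time stands still between calls to the robot, and variables do not carry over. Pictures are saved under pics/ and viewed, and the job is handed in when it is done.

Besides the shell and the picture viewer there is one more tool, called after "Request:" as name(argument=value, ...), one argument or row to a line, values as JSON. servo_tool: Moves the arm, as the interface text tells. Its arguments: {"type":"object","properties":{"steps":{"type":"array","items":{"type":"array"}},"force":{"type":"number"}},"required":["steps"]}

```bash
ls; mkdir -p pics; python3 - <<'E'
from plant import bot
import cv2,json
s=bot.get_state()
for k in s: print(k,s[k])
print(bot.tips_ahead)
for n in("side","top"):
    c=bot.camera(n)
    print(n,{k:c[k] for k in c if k!="pixels"})
    im=c["pixels"][:,:,::-1].copy()
    for l in("tank","basket","handle","lip","vial_a","beaker"):
        try:
            for r in bot.cut_out(c,l)[:3]: print(l,r["score"],r["position"],r["region"].sum())
        except Exception as e: print(l,e)
    cv2.imwrite(f"pics/{n}0.png",im)
E
```

```text
pics
time_s 0.0
q [-1.18691250e+00  2.64769303e-01  1.60539823e+00 -2.87198783e-05
  1.27367157e+00 -3.69014599e-02]
qd [ 0.00022807 -0.0011884   0.00078727  0.00036259 -0.00223139 -0.00014513]
tau [ 2.43269198e-03 -5.15108943e+01 -3.67317331e+01  1.26094819e-04
  1.28230458e-02 -8.48673238e-06]
position [ 0.27544267 -0.61545909  0.23793802]
eef_rot [-0.4252806   1.99168158 -1.98718988]
force [0.28659694 0.3893453  0.2186714 ]
wrist_torque [-0.00019474 -0.02098114 -0.0227239 ]
opening 1.0026205383566542
0.008
side {'fx': 396.88676656237, 'fy': 396.88676656237, 'cx': 321.63349680325945, 'cy': 199.1347872983669, 'distortion': array([-0.00772429,  0.        ,  0.        ,  0.        ,  0.        ]), 'eye': array([0.57475406, 0.68700879, 0.54518765]), 'orientation': array([-0.111604  , -2.72465784,  1.53023955]), 'shot': 1}
tank 0.65 [274.5, 212.4] 5896
basket 0.92 [375.5, 277.7] 1006
lip 0.56 [381.6, 280.1] 1036
vial_a 0.66 [383.2, 218.8] 224
vial_a 0.58 [354.1, 216.1] 255
vial_a 0.37 [273.4, 213.0] 5897
top {'fx': 460.80586483364186, 'fy': 460.80586483364186, 'cx': 317.01375343447626, 'cy': 197.74270462607663, 'distortion': array([-0.04691034,  0.        ,  0.        ,  0.        ,  0.        ]), 'eye': array([ 0.38719493, -0.03324402,  0.93326605]), 'orientation': array([-2.13917354,  2.12202168, -0.22864254]), 'shot': 2}
tank 0.59 [338.9, 156.3] 10490
basket 0.78 [221.9, 257.7] 1029
handle 0.56 [220.0, 257.9] 969
lip 0.83 [218.8, 258.0] 917
lip 0.4 [342.6, 158.5] 10423
vial_a 0.57 [323.9, 252.8] 127
beaker 0.83 [414.4, 235.3] 753
```

View pics/side0.png

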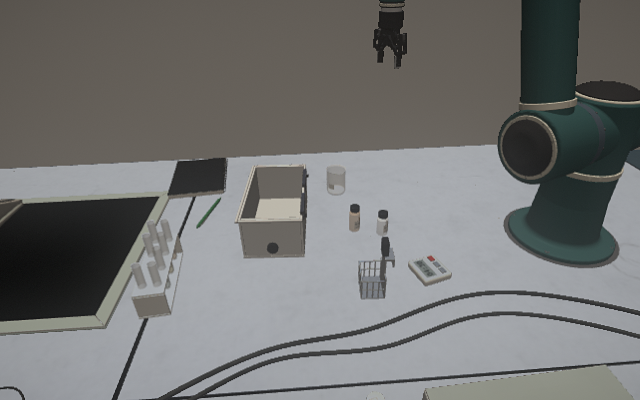

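View pics/top0.png

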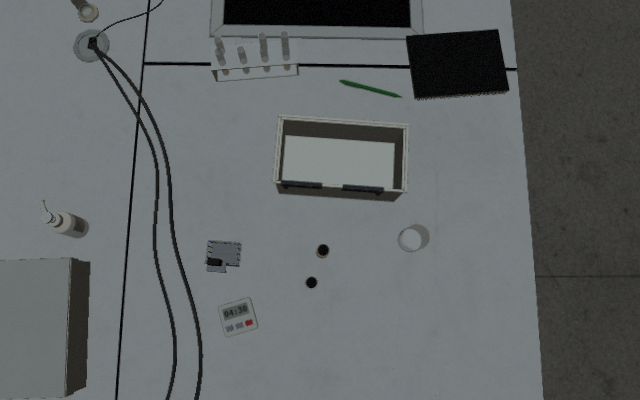

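The top view shows the tank (275–408, 116–200), rail as two dark pieces (282–322 and 343–383, row ~186) with the cut-out between, and the basket at (222,257) with its black handle at (214,263). The vials are at (322,250) and (311,283), and the beaker at (412,238). I'll enlarge the crops for measuring.

```bash
cat > h.py <<'E'
import numpy as np,cv2
from scipy.spatial.transform import Rotation as R
C={"side":dict(f=396.88676656237,cx=321.63349680325945,cy=199.1347872983669,k=-0.00772429,eye=[0.57475406,0.68700879,0.54518765],o=[-0.111604,-2.72465784,1.53023955]),
"top":dict(f=460.80586483364186,cx=317.01375343447626,cy=197.74270462607663,k=-0.04691034,eye=[0.38719493,-0.03324402,0.93326605],o=[-2.13917354,2.12202168,-0.22864254])}
def K(c): return np.array([[c["f"],0,c["cx"]],[0,c["f"],c["cy"]],[0,0,1]])
def proj(n,P):
    c=C[n];Rw=R.from_rotvec(c["o"]).as_matrix();P=np.atleast_2d(P).astype(float)
    rv=cv2.Rodrigues(Rw.T)[0];t=-Rw.T@np.array(c["eye"])
    return cv2.projectPoints(P,rv,t,K(c),np.array([c["k"],0,0,0,0]))[0].reshape(-1,2)
def atz(n,uv,z):
    c=C[n];uv=np.atleast_2d(uv).astype(float)
    u=cv2.undistortPoints(uv.reshape(-1,1,2),K(c),np.array([c["k"],0,0,0,0])).reshape(-1,2)
    d=np.c_[u,np.ones(len(u))]@R.from_rotvec(c["o"]).as_matrix().T
    e=np.array(c["eye"]);return e+d*((z-e[2])/d[:,2])[:,None]
def crop(im,x0,x1,y0,y1,s,name):
    o=cv2.resize(im[y0:y1,x0:x1],None,fx=s,fy=s,interpolation=cv2.INTER_CUBIC)
    cv2.imwrite(name,o)
E
python3 - <<'E'
from h import *
im=cv2.imread("pics/top0.png");s=cv2.imread("pics/side0.png")
crop(im,265,420,105,210,5,"pics/t_tank.png")
crop(im,190,260,225,290,8,"pics/t_bas.png")
crop(s,345,425,225,305,7,"pics/s_bas.png")
crop(s,230,320,155,265,5,"pics/s_tank.png")
E
```

```text
(no output)
```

View pics/t_tank.png

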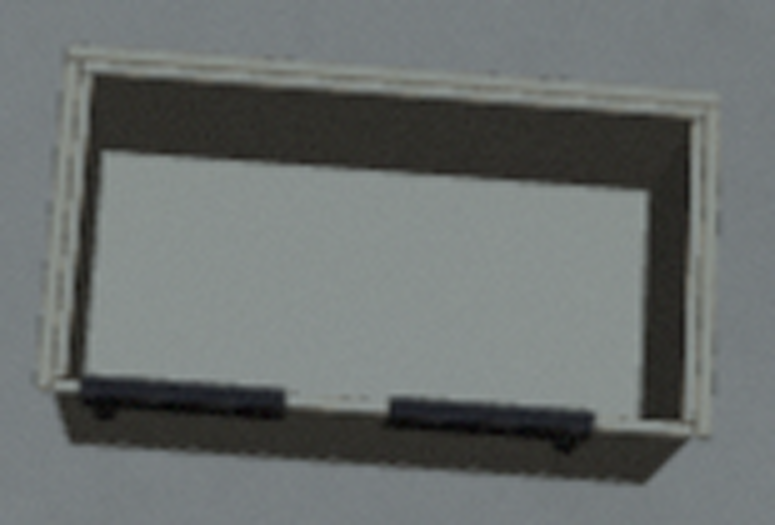

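View pics/t_bas.png

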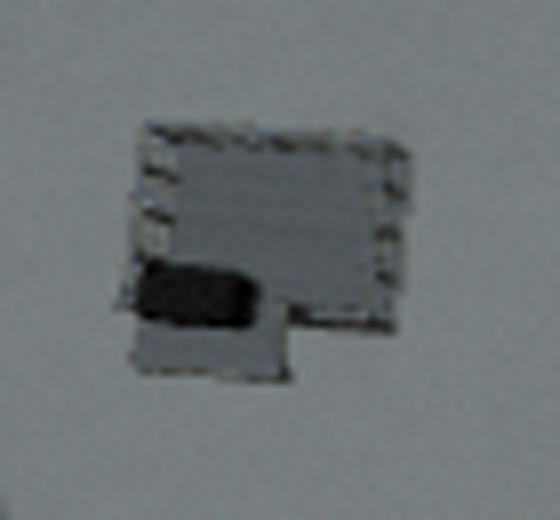

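View pics/s_bas.png

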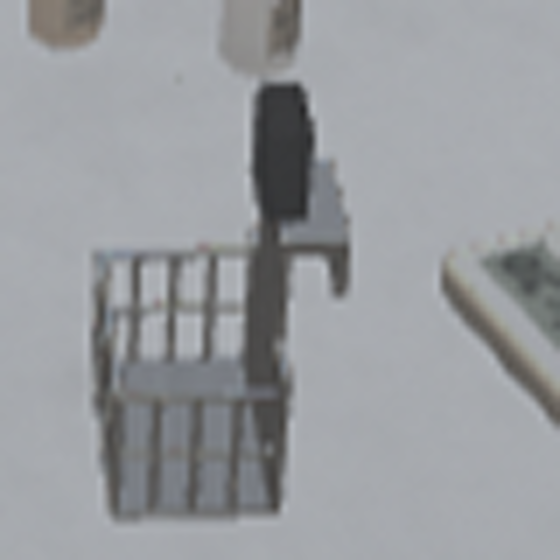

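View pics/s_tank.png

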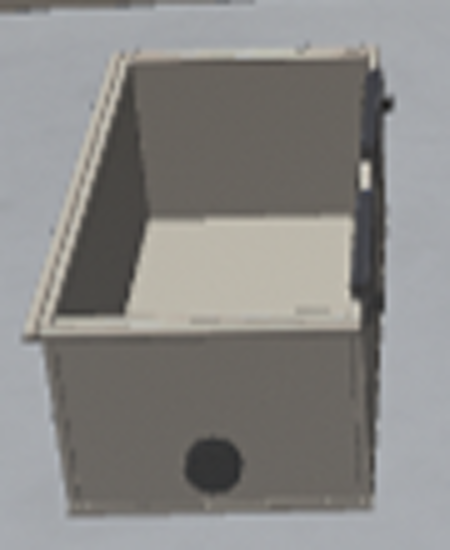

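```bash
cat > fit.py <<'E'
from h import *
from scipy.optimize import least_squares
def px(p,x0,y0,s): p=np.array(p,float);return (p+.5)/s-.5+[x0,y0]
def T(P,v,z0=0):
    P=np.atleast_2d(P);c,s=np.cos(v[2]),np.sin(v[2])
    return np.c_[v[0]+c*P[:,0]-s*P[:,1],v[1]+s*P[:,0]+c*P[:,1],P[:,2]+z0]
mm=1e-3
if __name__=="__main__":
    for nm,uv,z in [("railL",px([82,377],265,105,5),.109),("railR",px([593,410],265,105,5),.109),("handle",px([195,295],190,225,8),.1),("vialA",[322,250],.065),("vialB",[311,283],.06),("beaker",[412,238],.07)]:
        print(nm,atz("top",uv,z).round(4))
    # tank
    top=[((-60,95),(82,377)),((-60,19),(285,391)),((-60,-19),(390,399)),((-60,-95),(593,410)),((-68,95),(82,402)),((-68,19),(285,416)),((-68,-19),(390,424)),((-68,-95),(593,435))]
    ot=px([p[1] for p in top],265,105,5)
    bot_=[((-65,120,0),(70,443)),((-65,-120,0),(643,485))]; ob=px([p[1] for p in bot_],265,105,5)
    fl=[((60,115,5),(103,151)),((60,-115,5),(648,188))]; of=px([p[1] for p in fl],265,105,5)
    sb=[((65,120,0),(70,512)),((-65,120,0),(372,507))]; os_=px([p[1] for p in sb],230,155,5)
    def res(v):
        P=np.array([[a[0][0],a[0][1]+v[3]*1000,109] for a in top])*mm
        r=[proj("top",T(P,v))-ot, proj("top",T(np.array([b[0] for b in bot_])*mm,v))-ob,proj("top",T(np.array([b[0] for b in fl])*mm,v))-of,proj("side",T(np.array([b[0] for b in sb])*mm,v))-os_]
        return np.concatenate(r).ravel()
    s=least_squares(res,[.55,0,0,0],x_scale=.01,loss="soft_l1");print("tank",s.x.round(4));print(res(s.x).reshape(-1,2).round(1).tolist())
    bt=[((-38.5,17,84),(133,372)),((-38.5,-17,84),(290,379)),((-28,11,114),(140,322)),((-16,-11,84),(252,267)),((22,30,42),(148,128)),((22,-30,42),(407,147)),((-22,-30,42),(394,328))]
    bs=[((-28,0,114),(307,88)),((-16,0,114),(260,88)),((22,30,0),(113,517)),((-22,30,0),(280,513)),((-38.5,17,64),(345,297)),((-38.5,17,84),(349,238)),((22,30,42),(95,252))]
    o1=px([b[1] for b in bt],190,225,8);o2=px([b[1] for b in bs],345,225,7)
    def rb(v):
        return np.concatenate([proj("top",T(np.array([b[0] for b in bt])*mm,v))-o1,proj("side",T(np.array([b[0] for b in bs])*mm,v))-o2]).ravel()
    s=least_squares(rb,[.28,.18,0],x_scale=.01,loss="soft_l1");print("basket",s.x.round(4));print(rb(s.x).reshape(-1,2).round(1).tolist())
    print("handle",T(np.array([[-22,0,99]])*mm,s.x))
E
python3 fit.py
```

```text
railL [[0.5798 0.0151 0.109 ]]
railR [[ 0.5695 -0.1728  0.109 ]]
handle [[0.431  0.1326 0.1   ]]
vialA [[ 0.4559 -0.062   0.065 ]]
vialB [[ 0.3946 -0.0419  0.06  ]]
beaker [[ 0.4792 -0.232   0.07  ]]
tank [ 0.6336 -0.0973 -0.062   0.0145]
[[-0.4, -0.4], [0.4, -0.2], [0.0, -0.3], [0.6, 0.4], [-0.7, -1.1], [0.1, -1.0], [-0.2, -1.1], [0.4, -0.3], [-0.3, 0.5], [0.8, 0.4], [0.3, 0.6], [-0.1, 1.1], [0.8, 1.0], [1.2, 0.7]]
basket [ 0.4527  0.1274 -0.0922]
[[0.7, -0.9], [-0.3, 0.2], [0.5, -0.9], [2.8, 1.4], [1.2, -1.7], [-0.4, -1.0], [-1.7, -0.7], [0.9, 1.8], [0.8, 1.8], [-0.4, -0.9], [-0.6, -0.3], [0.6, -0.3], [0.8, -0.4], [2.9, 20.3]]
handle [[0.43074924 0.12940812 0.099     ]]
```

```bash
sed -i 's/((22,30,42),(95,252))/((22,30,42),(100,397)),((22,-30,42),(95,252))/' fit.py; python3 fit.py | tail -3
python3 - <<'E'
from plant import bot
from h import *
s=bot.get_state();M=R.from_rotvec(s["eef_rot"]).as_matrix();print(M.round(3))
E
```

```text
basket [ 0.453   0.1281 -0.0727]
[[0.7, -0.9], [-0.3, -0.2], [0.4, -0.9], [2.6, 1.2], [0.6, -1.6], [-0.9, -1.5], [-1.8, -1.2], [0.7, 1.9], [0.7, 2.0], [-0.2, -0.4], [-0.4, -0.1], [0.6, -0.3], [0.9, -0.4], [2.4, 0.0], [0.5, -0.8]]
handle [[0.43106443 0.12971727 0.099     ]]
[[-0.913  0.     0.409]
 [-0.409 -0.    -0.913]
 [ 0.    -1.     0.   ]]
```

Request:
servo_tool(
  steps=[
    [1,[0,0,0],7.1],
    [1,[0,0,0],7.1],
    [1,[0,0,0],7.1],
    [1,[0,0,0],7.0],
    [1,[0,0,0],0],
  ],
)

```text
time_s: 1.2
position: [0.2757, -0.6161, 0.2393]
eef_rot: [-0.08, -2.184, 2.184]
force: [-0.6, -0.9, 0.6]
opening: 0.998
```

```bash
cat > rel.py <<'E'
# usage: rel.py x y z yawdeg(of tool z axis)
import sys
from plant import bot
from h import *
s=bot.get_state();M=R.from_rotvec(s["eef_rot"]).as_matrix()
yaw=np.degrees(np.arctan2(M[1,2],M[0,2]))
print("t",round(s["time_s"],2),"pos",(s["position"]*1000).round(1),"yaw",yaw.round(2),"tilt",M[2].round(3),"F",np.round(s["force"],2),"Tq",np.round(s["wrist_torque"],2),"op",round(s["opening"],3),"q6",s["q"][5].round(2))
if len(sys.argv)>4:
    a=list(map(float,sys.argv[1:]))
    print("shift mm",(M.T@(np.array(a[:3])-s["position"])*1000).round(1),"turn",round(yaw-a[3],2))
E
python3 rel.py 0.431 0.130 0.240 -94.2
```

```text
t 1.2 pos [ 275.7 -616.1  239.3] yaw -94.21 tilt [-0. -1.  0.] F [-0.63 -0.85  0.63] Tq [ 0.05 -0.01 -0.  ] op 0.998 q6 0.46
shift mm [-1.001e+02 -7.000e-01 -7.555e+02] turn -0.01
```

Request:
servo_tool(
  steps=[
    [1,[-20,0,-45],0],
    [1,[-20,0,-45],0],
    [1,[-20,0,-45],0],
    [1,[-20,0,-45],0],
    [1,[-20,0,-45],0],
    [1,[0,0,-48],0],
    [1,[0,0,-48],0],
    [1,[0,0,-48],0],
    [1,[0,0,-48],0],
    [1,[0,0,-48],0],
  ],
)

```text
time_s: 2.2
position: [0.4093, -0.1579, 0.2396]
eef_rot: [-0.078, -2.186, 2.186]
force: [1.2, -0.3, 0.5]
opening: 1.001
```

Request:
servo_tool(
  steps=[
    [1,[0,0,-48],0],
    [1,[0,0,-48],0],
    [1,[0,0,-48],0],
    [1,[0,0,-48],0],
    [1,[0,0,-48],0],
    [1,[0,0,-48],0],
    [1,[0,0,0],0],
    [1,[0,0,0],0],
  ],
)

```text
time_s: 3.0
position: [0.4302, 0.1286, 0.2394]
eef_rot: [-0.074, -2.187, 2.188]
force: [-0.0, -0.9, -0.3]
opening: 0.997
```

```bash
python3 rel.py 0.431 0.130 0.150 -94.2
```

```text
t 3.0 pos [430.2 128.6 239.4] yaw -93.86 tilt [-0.    -1.     0.001] F [-0.03 -0.87 -0.31] Tq [-0.01  0.05  0.01] op 0.997 q6 1.87
shift mm [-0.6 89.4 -1.5] turn 0.34
```

Request:
servo_tool(
  steps=[
    [1,[0,30,-0.5],0.3],
    [1,[0,30,-1],0],
    [1,[0,25,0],0],
    [1,[0,0,0],0],
    [1,[0,0,0],0],
  ],
)

```text
time_s: 3.5
position: [0.4305, 0.1277, 0.1544]
eef_rot: [-0.086, -2.18, 2.181]
force: [0.2, -0.1, 0.1]
opening: 0.998
```

```bash
python3 rel.py 0.431 0.130 0.099 -94.2; python3 - <<'E'
from plant import bot
from h import *
for n,a in(("top",(180,270,215,295)),("side",(325,445,200,310))):
    im=bot.camera(n)["pixels"][:,:,::-1].copy(); crop(im,*a,6,f"pics/{n}1.png")
a=cv2.imread("pics/top1.png");b=cv2.imread("pics/side1.png")
h=max(a.shape[0],b.shape[0]);o=np.zeros((h,a.shape[1]+b.shape[1],3),np.uint8);o[:a.shape[0],:a.shape[1]]=a;o[:b.shape[0],a.shape[1]:]=b
cv2.imwrite("pics/both1.png",cv2.resize(o,None,fx=.63,fy=.63))
E
```

```text
t 3.5 pos [430.5 127.7 154.4] yaw -94.57 tilt [ 0.001 -1.     0.001] F [ 0.15 -0.13  0.09] Tq [ 0.03 -0.01 -0.  ] op 0.998 q6 1.88
shift mm [-0.3 55.4 -2.4] turn -0.37
```

View pics/both1.png

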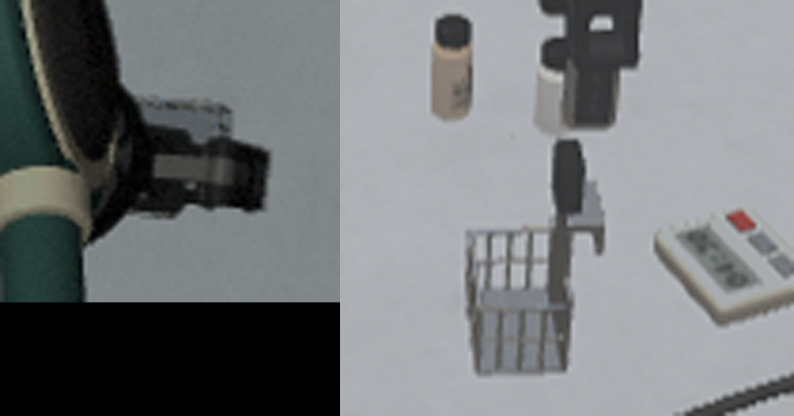

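```bash
python3 - <<'E'
from h import *
print(proj("side",[[.4305+.004,.1277+.057,.157],[.4305+.0034,.1277+.0425,.157],[.431,.130,.114],[.441,.130,.114]]))
E
```

```text
[[392.42086338 238.41685117]
 [390.82395425 233.05495406]
 [385.85385423 239.14139097]
 [380.29177348 239.4791291 ]]
```

The side view shows the near finger at column 392, in line with the handle at (385,238) after allowing for parallax. I'll go down and grip.

Request:
servo_tool(
  steps=[
    [1,[0,20,-2],0],
    [1,[0,15,0],0],
    [1,[0,10,0],0],
    [1,[0,6,0],0],
    [1,[0,0,0],0],
    [1,[0,0,0],0],
  ],
)

```text
time_s: 4.2
position: [0.4313, 0.1312, 0.104]
eef_rot: [-0.087, -2.182, 2.182]
force: [-0.4, 0.6, 0.3]
opening: 0.999
```

```bash
python3 rel.py 0.431 0.130 0.099 -94.2
```

```text
t 4.2 pos [431.3 131.2 104. ] yaw -94.49 tilt [-0.001 -1.    -0.   ] F [-0.4   0.58  0.27] Tq [ 0.01 -0.01 -0.02] op 0.999 q6 1.89
shift mm [0.3 5.  1.2] turn -0.29
```

Request:
servo_tool(
  steps=[
    [1,[0,4.5,1],0],
    [0.5,[0,0,0],0],
    [0.3,[0,0,0],0],
    [0.2,[0,0,0],0],
    [0.1,[0,0,0],0],
    [0.1,[0,0,0],0],
    [0.1,[0,0,0],0],
    [0.1,[0,0,0],0],
    [0.1,[0,0,0],0],
  ],
  force=60,
)

```text
time_s: 5.1
position: [0.4309, 0.1303, 0.099]
eef_rot: [-0.086, -2.182, 2.181]
force: [-0.8, 2.4, 2.3]
opening: 0.24
```

```bash
python3 rel.py 0.431 0.130 0.099 -94.2
```

```text
t 5.1 pos [430.9 130.3  99. ] yaw -94.49 tilt [-0.    -1.    -0.001] F [-0.79  2.43  2.3 ] Tq [ 0.39  0.06 -0.05] op 0.24 q6 1.89
shift mm [-0.1  0.   0.3] turn -0.29
```

Request:
servo_tool(
  steps=[
    [0.1,[0,-5,0],0],
    [0.1,[0,-10,0],0],
    [0.1,[0,-25,0],0],
    [0.1,[0,-35,0],0],
    [0.1,[0,-35,0],0],
    [0.1,[0,-25,0],0],
    [0.1,[0,-15,0],0],
    [0.1,[0,0,0],0],
    [0.1,[0,0,0],0],
    [0.1,[0,0,0],0],
  ],
)

```text
time_s: 6.1
position: [0.4294, 0.1297, 0.2467]
eef_rot: [-0.082, -2.178, 2.181]
force: [-0.5, -0.9, -2.3]
opening: 0.242
```

```bash
python3 rel.py; python3 - <<'E'
from plant import bot
from h import *
im=bot.camera("side")["pixels"][:,:,::-1].copy(); cv2.imwrite("pics/side2f.png",im);crop(im,330,450,150,270,6,"pics/side2.png")
im=bot.camera("top")["pixels"][:,:,::-1].copy(); cv2.imwrite("pics/top2f.png",im)
E
```

```text
t 6.1 pos [429.4 129.7 246.7] yaw -94.49 tilt [ 0.004 -1.     0.001] F [-0.55 -0.89 -2.29] Tq [ 0.04  0.02 -0.05] op 0.242 q6 1.89
```

View pics/side2.png

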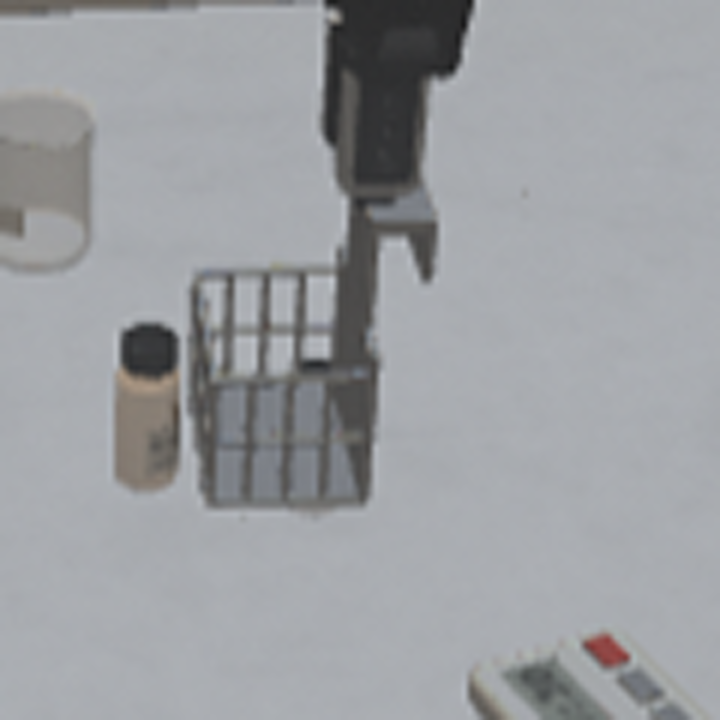

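```bash
cat > lip.py <<'E'
# lip in tank coords (mm) -> TCP target ; basket x offset of TCP from handle centre adj
import sys
from h import *
from fit import T
TANK=[0.6336,-0.0973,-0.062]
def tcp(lx,ly,lz,dx=0.0,dy=0.0):
    # TCP at basket (-22+dx, dy, 99); lip (-29.5,0,78)
    return T(np.array([[lx+7.5+dx,ly+dy,lz+21]])*1e-3,TANK)[0]
def inv(p,dx=0,dy=0):
    c,s=np.cos(TANK[2]),np.sin(TANK[2]);d=np.array(p[:2])-TANK[:2]
    return np.array([c*d[0]+s*d[1],-s*d[0]+c*d[1],p[2]])*1000-[7.5+dx,dy,21]
if __name__=="__main__": print(*tcp(*map(float,sys.argv[1:])).round(4))
E
t=$(python3 lip.py -58 14.5 225); echo $t; python3 rel.py $t -93.55
```

```text
0.5841 -0.0797 0.246
t 6.2 pos [429.5 129.8 246.8] yaw -94.49 tilt [ 0.003 -1.     0.001] F [ 0.2   0.11 -2.02] Tq [-0.01  0.08 -0.02] op 0.241 q6 1.89
shift mm [-170.5    0.4  196.7] turn -0.94
```

Request:
servo_tool(
  steps=[
    [0.1,[-10,0,10],-0.9],
    [0.1,[-20,0,25],0],
    [0.1,[-25,0,28],0],
    [0.1,[-25,0,28],0],
    [0.1,[-25,0,28],0],
    [0.1,[-25,0,28],0],
    [0.1,[-22,0,25],0],
    [0.1,[-16,0,18],0],
    [0.1,[-2.5,0,7],0],
    [0.1,[0,0,0],0],
  ],
)

```text
time_s: 7.2
position: [0.5878, -0.0781, 0.2472]
eef_rot: [-0.067, -2.188, 2.187]
force: [0.4, 0.4, -2.3]
opening: 0.242
```

Request:
servo_tool(
  steps=[
    [0.1,[0,0,0],0],
    [0.1,[0,0,0],0],
    [0.1,[0,0,0],0],
  ],
)

```text
time_s: 7.5
position: [0.5878, -0.0764, 0.2489]
eef_rot: [-0.067, -2.19, 2.19]
force: [-0.0, 0.3, -2.1]
opening: 0.245
```

```bash
python3 rel.py 0.5841 -0.0797 0.246 -93.55; python3 - <<'E'
from plant import bot
from h import *
im=bot.camera("side")["pixels"][:,:,::-1].copy(); cv2.imwrite("pics/side3f.png",im);crop(im,220,340,130,260,5,"pics/side3.png")
im=bot.camera("top")["pixels"][:,:,::-1].copy(); cv2.imwrite("pics/top3f.png",im);crop(im,265,420,105,210,5,"pics/top3.png")
E
```

```text
t 7.5 pos [587.8 -76.4 248.9] yaw -93.52 tilt [ 0. -1. -0.] F [-0.03  0.26 -2.1 ] Tq [-0.02  0.01 -0.  ] op 0.245 q6 1.46
shift mm [3.5 2.9 3.6] turn 0.03
```

View pics/side3.png

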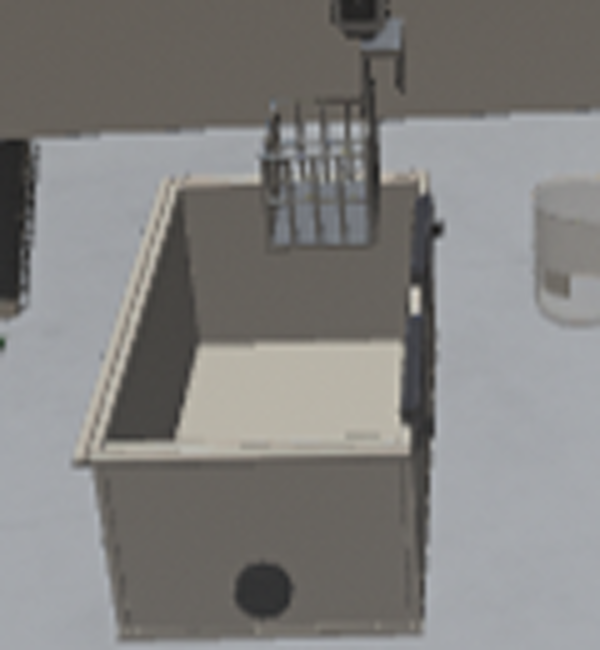

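View pics/top3.png

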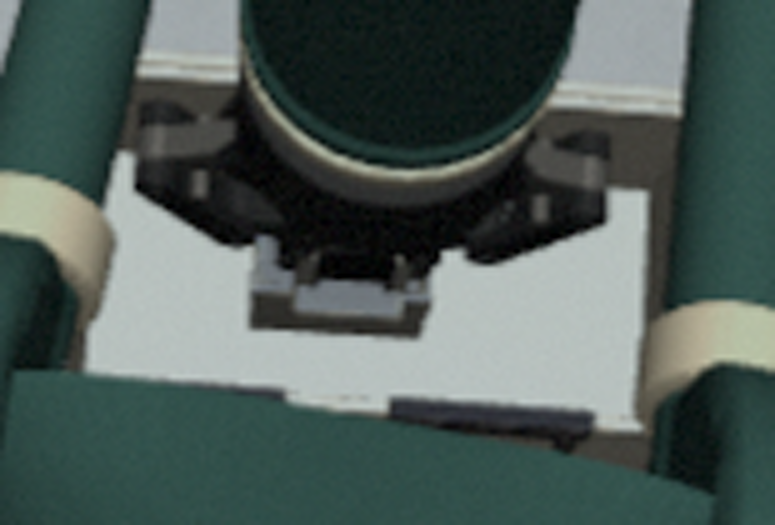

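```bash
cat > chk.py <<'E'
from plant import bot
from h import *
from lip import *
from fit import px
def pred(n,pos,yaw,dx=0,dy=0):
    # yaw = basket yaw ; points basket
    P=np.array([[-38.5,17,84],[-38.5,-17,84],[-38.5,17,64],[-38.5,-17,64],[-23.5,17,0]],float)
    q=(P-[-22+dx,dy,99])*1e-3;c,s=np.cos(yaw),np.sin(yaw)
    W=np.c_[pos[0]+c*q[:,0]-s*q[:,1],pos[1]+s*q[:,0]+c*q[:,1],pos[2]+q[:,2]]
    return proj(n,W)
E
python3 - <<'E'
from chk import *
s=bot.get_state();pos=s["position"]
p=pred("top",pos,np.radians(-3.52));print(((p-[265,105]+.5)*5-.5).round(0).tolist())
p=pred("side",pos,np.radians(-3.52));print(((p-[220,130]+.5)*5-.5).round(0).tolist())
print(inv(pos))
E
```

```text
[[296.0, 311.0], [404.0, 318.0], [293.0, 327.0], [399.0, 334.0], [289.0, 331.0]]
[[404.0, 46.0], [407.0, 14.0], [406.0, 92.0], [409.0, 59.0], [378.0, 232.0]]
[-54.21578399  17.82306944 228.04857489]
```

Lip corners in the top crop, (297,312) and (403,318), match the kinematic prediction of (296,311) and (404,318). The cut-out shows at (285–390, 400). I'll lower the tray into the tank until the apron is just above the rail.

Request:
servo_tool(
  steps=[
    [0.1,[2.8,0,3.3],0],
    [0.1,[0,10,0],0],
    [0.1,[0,15,0],0],
    [0.1,[0,15,0],0],
    [0.1,[0,15,0],0],
    [0.1,[0,15,0],0],
    [0.1,[0,15,0],0],
    [0.1,[0,10,0],0],
    [0.1,[0,4,0],0],
    [0.1,[0,0,0],0],
  ],
)

```text
time_s: 8.6
position: [0.585, -0.0804, 0.1489]
eef_rot: [-0.067, -2.189, 2.189]
force: [0.2, -0.5, -2.3]
opening: 0.241
```

Request:
servo_tool(
  steps=[
    [0.1,[0,0,0],0],
    [0.1,[0,0,0],0],
  ],
)

```text
time_s: 8.8
position: [0.5861, -0.0806, 0.1509]
eef_rot: [-0.071, -2.19, 2.191]
force: [-0.4, 0.7, -2.0]
opening: 0.239
```

```bash
cat > look.py <<'E'
import sys
from chk import *
i=sys.argv[1]
s=bot.get_state();M=R.from_rotvec(s["eef_rot"]).as_matrix();yaw=np.arctan2(M[1,2],M[0,2])+np.pi/2
print("t",round(s["time_s"],2),"lip tank",inv(s["position"]).round(2),"yaw",np.degrees(yaw).round(2),"F",np.round(s["force"],1),"Tq",np.round(s["wrist_torque"],2))
if i!="n":
    im=bot.camera("side")["pixels"][:,:,::-1].copy(); cv2.imwrite(f"pics/side{i}f.png",im);crop(im,220,340,130,260,5,f"pics/side{i}.png")
    im=bot.camera("top")["pixels"][:,:,::-1].copy(); cv2.imwrite(f"pics/top{i}f.png",im);crop(im,310-60,310+70,150,230,6,f"pics/top{i}.png")
    print("top",((pred("top",s["position"],yaw)-[250,150]+.5)*6-.5).round(0).tolist())
    print("side",((pred("side",s["position"],yaw)-[220,130]+.5)*5-.5).round(0).tolist())
E
python3 look.py 4
```

```text
t 8.8 lip tank [-55.92  13.69 129.88] yaw -3.59 F [-0.4  0.7 -2. ] Tq [ 0.03  0.03 -0.01]
top [[446.0, 194.0], [561.0, 203.0], [444.0, 209.0], [555.0, 217.0], [439.0, 207.0]]
side [[420.0, 255.0], [422.0, 218.0], [422.0, 296.0], [424.0, 258.0], [395.0, 419.0]]
```

View pics/side4.png

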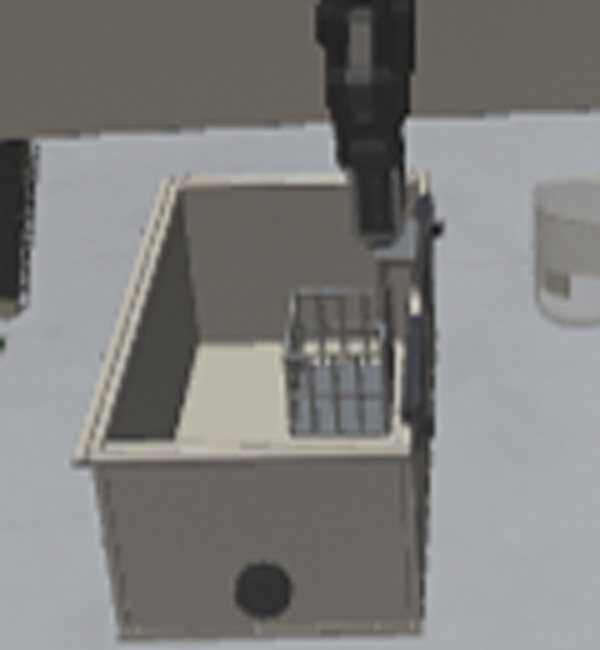

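View pics/top4.png

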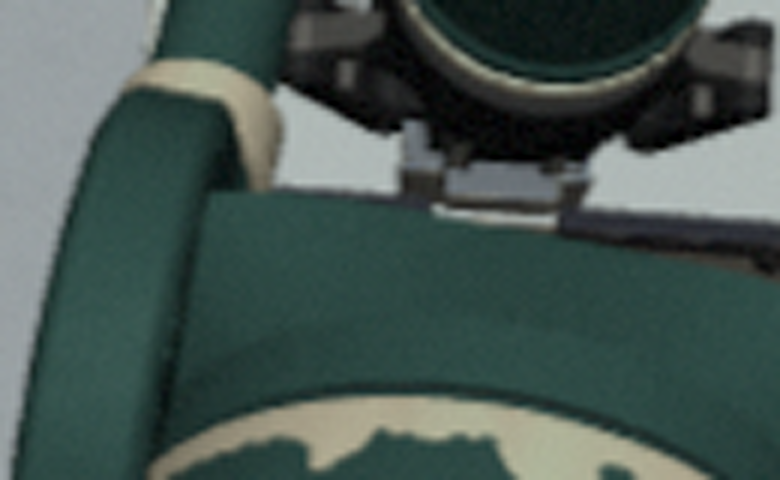

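Request:
servo_tool(
  steps=[
    [0.1,[3,0,-0.4],0],
    [0.1,[3,0,-0.4],0],
    [0.1,[2,0,0],0],
    [0.1,[0,0,0],0],
    [0.1,[0,0,0],0],
    [0.1,[0,0,0],0],
  ],
)

```text
time_s: 9.5
position: [0.5774, -0.0792, 0.1498]
eef_rot: [-0.069, -2.19, 2.19]
force: [-0.0, 0.3, -2.6]
opening: 0.241
```

```bash
python3 look.py 5
```

```text
t 9.5 lip tank [-64.72  14.57 128.82] yaw -3.59 F [-0.   0.3 -2.6] Tq [-0.   -0.03 -0.07]
top [[441.0, 224.0], [556.0, 232.0], [439.0, 238.0], [551.0, 246.0], [435.0, 234.0]]
side [[440.0, 258.0], [442.0, 221.0], [442.0, 298.0], [444.0, 261.0], [414.0, 422.0]]
```

View pics/side5.png

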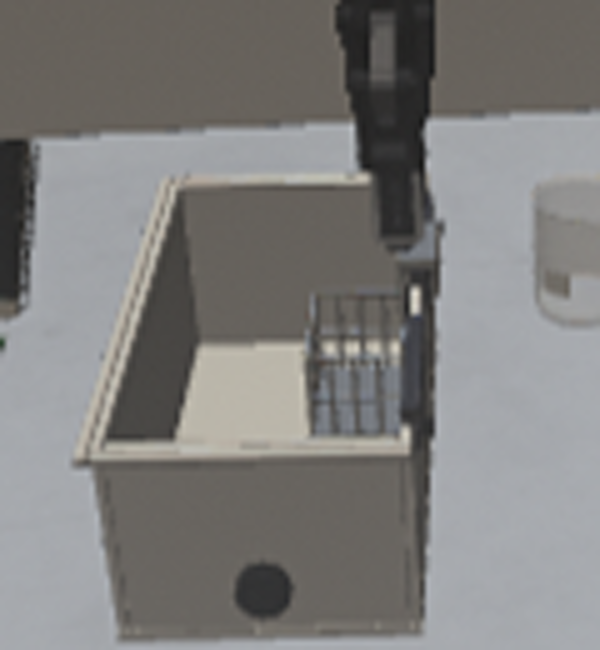

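View pics/top5.png

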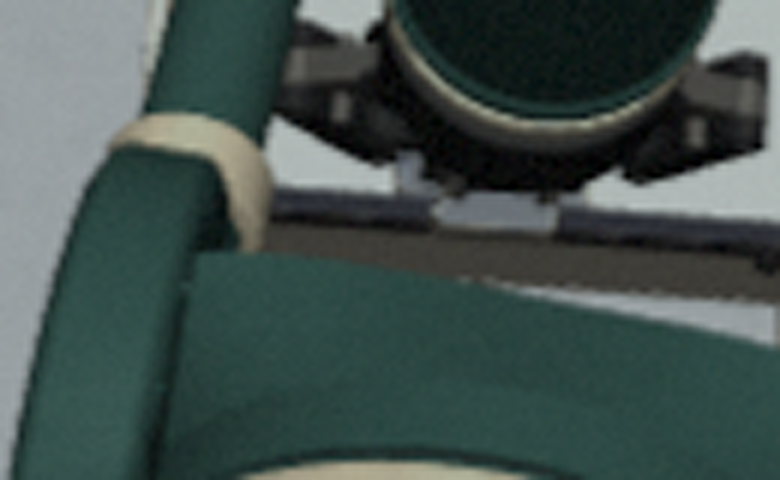

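Request:
servo_tool(
  steps=[
    [0.1,[-0.7,0,0],0],
    [0.1,[0,2,0],0],
    [0.1,[0,2,0],0],
    [0.1,[0,2,0],0],
    [0.1,[0,2,0],0],
    [0.1,[0,0,0],0],
    [0.1,[0,0,0],0],
  ],
)

```text
time_s: 10.3
position: [0.578, -0.0792, 0.1416]
eef_rot: [-0.068, -2.19, 2.189]
force: [-0.9, 0.7, -2.1]
opening: 0.238
```

```bash
python3 look.py n
```

```text
t 10.3 lip tank [-64.11  14.59 120.62] yaw -3.59 F [-0.9  0.7 -2.1] Tq [0.03 0.04 0.02]
```

Request:
servo_tool(
  steps=[
    [0.1,[0,2,0],0],
    [0.1,[0,2,0],0],
    [0.1,[0,2,0],0],
    [0.1,[0,0,0],0],
    [0.1,[0,0,0],0],
  ],
)

```text
time_s: 10.8
position: [0.578, -0.0792, 0.1356]
eef_rot: [-0.068, -2.189, 2.189]
force: [-0.7, 0.5, -1.9]
opening: 0.242
```

```bash
python3 look.py 6
```

```text
t 10.8 lip tank [-64.12  14.61 114.63] yaw -3.59 F [-0.7  0.5 -1.9] Tq [0.   0.07 0.09]
top [[439.0, 232.0], [552.0, 240.0], [437.0, 246.0], [547.0, 254.0], [433.0, 241.0]]
side [[440.0, 287.0], [442.0, 249.0], [442.0, 326.0], [444.0, 288.0], [415.0, 448.0]]
```

View pics/side6.png

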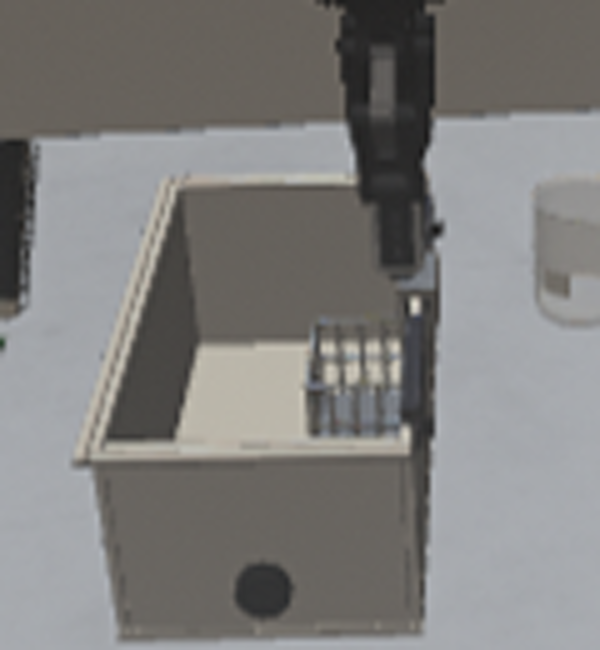

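View pics/top6.png

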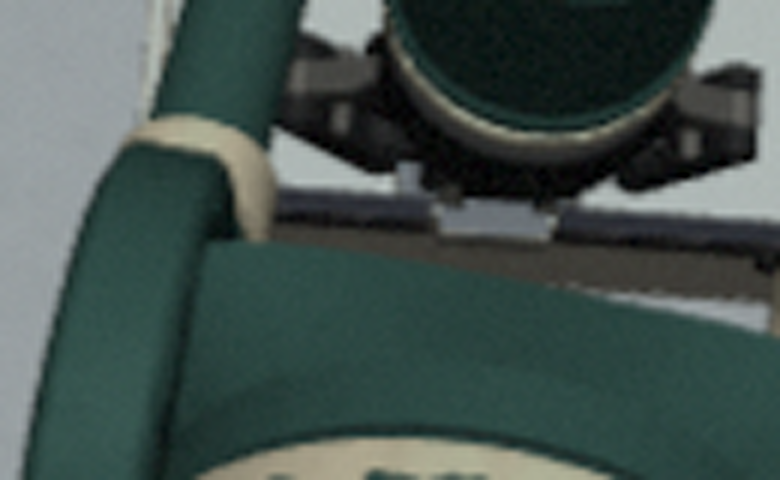

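Request:
servo_tool(
  steps=[
    [0.1,[0,1.5,0],0],
    [0.1,[0,1.5,0],0],
    [0.1,[0,1.5,0],0],
    [0.1,[0,1,0],0],
    [0.1,[0,0,0],0],
  ],
)

```text
time_s: 11.4
position: [0.5779, -0.0792, 0.13]
eef_rot: [-0.068, -2.189, 2.189]
force: [0.8, -0.1, -2.4]
opening: 0.244
```

```bash
python3 look.py n
```

```text
t 11.4 lip tank [-64.22  14.61 108.97] yaw -3.59 F [ 0.8 -0.1 -2.4] Tq [-0.02 -0.02 -0.05]
```

Request:
servo_tool(
  steps=[
    [0.1,[0,1,0],0],
    [0.1,[0,1,0],0],
    [0.1,[0,0,0],0],
  ],
)

```text
time_s: 11.7
position: [0.578, -0.0792, 0.1281]
eef_rot: [-0.068, -2.189, 2.189]
force: [-0.3, 0.8, -2.4]
opening: 0.24
```

```bash
python3 look.py n
```

```text
t 11.7 lip tank [-64.12  14.59 107.12] yaw -3.59 F [-0.3  0.8 -2.4] Tq [-0.01  0.03  0.01]
```

Request:
servo_tool(
  steps=[
    [0.1,[0,1,0],0],
    [0.1,[0,1,0],0],
    [0.1,[0,0,0],0],
  ],
)

```text
time_s: 12.0
position: [0.578, -0.0792, 0.1261]
eef_rot: [-0.068, -2.189, 2.189]
force: [-0.2, -0.5, -2.1]
opening: 0.238
```

```bash
python3 look.py n
```

```text
t 12.0 lip tank [-64.16  14.6  105.06] yaw -3.59 F [-0.2 -0.5 -2.1] Tq [-0.02  0.02 -0.01]
```

Request:
servo_tool(
  steps=[
    [0.1,[0,1,0],0],
    [0.1,[0,1,0],0],
    [0.1,[0,0,0],0],
  ],
)

```text
time_s: 12.3
position: [0.578, -0.0792, 0.1241]
eef_rot: [-0.068, -2.189, 2.189]
force: [-0.0, -0.4, -1.8]
opening: 0.244
```

```bash
python3 look.py 7
```

```text
t 12.3 lip tank [-64.15  14.61 103.07] yaw -3.59 F [-0.  -0.4 -1.8] Tq [ 0.02 -0.03 -0.04]
top [[438.0, 240.0], [549.0, 248.0], [436.0, 253.0], [544.0, 261.0], [432.0, 249.0]]
side [[441.0, 310.0], [443.0, 272.0], [443.0, 349.0], [445.0, 310.0], [416.0, 469.0]]
```

View pics/top7.png

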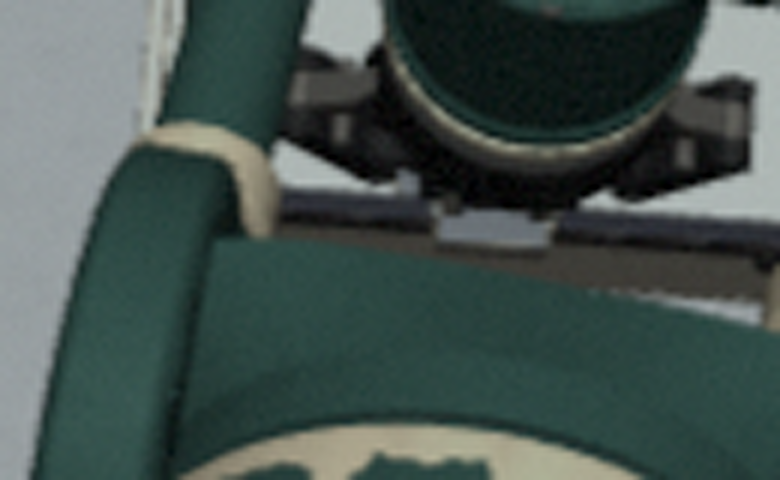

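View pics/side7.png

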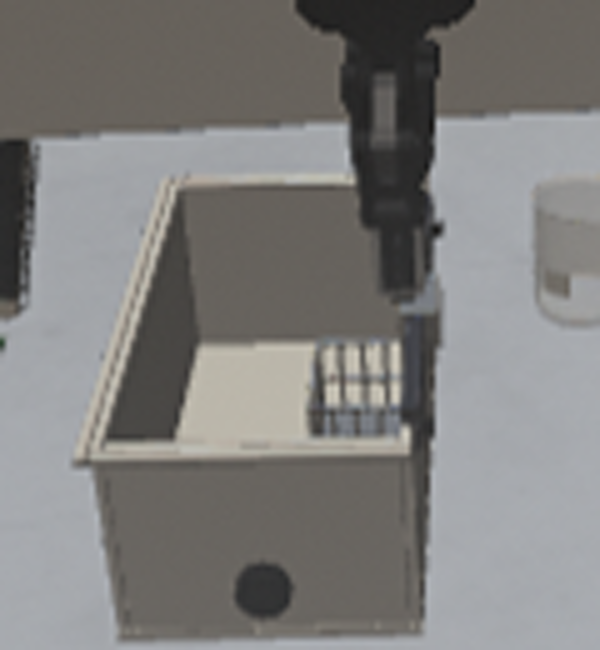

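The lip is in the cut-out, with edges at 437–552 in the crop and rail ends at about 432 and 556. No contact force has shown. I'll ease down onto the wall top.

Request:
servo_tool(
  steps=[
    [0.1,[0,1,0],0],
    [0.1,[0,1,0],0],
    [0.1,[0,0,0],0],
  ],
)

```text
time_s: 12.7
position: [0.5779, -0.0792, 0.1221]
eef_rot: [-0.068, -2.189, 2.189]
force: [0.0, 0.3, -2.3]
opening: 0.239
```

```bash
python3 look.py n
```

```text
t 12.7 lip tank [-64.17  14.61 101.07] yaw -3.59 F [ 0.   0.3 -2.3] Tq [-0.02  0.01 -0.01]
```

Request:
servo_tool(
  steps=[
    [0.1,[0,0.7,0],0],
    [0.1,[0,0,0],0],
  ],
)

```text
time_s: 12.9
position: [0.578, -0.0792, 0.1215]
eef_rot: [-0.068, -2.19, 2.189]
force: [0.0, 0.6, -2.2]
opening: 0.241
```

```bash
python3 look.py n
```

```text
t 12.9 lip tank [-64.09  14.6  100.46] yaw -3.59 F [ 0.   0.6 -2.2] Tq [-0.04  0.03 -0.01]
```

Request:
servo_tool(
  steps=[
    [0.1,[0,0.4,0],0],
    [0.1,[0,0,0],0],
  ],
)

```text
time_s: 13.1
position: [0.5781, -0.0792, 0.1211]
eef_rot: [-0.069, -2.19, 2.19]
force: [0.1, 0.6, -1.9]
opening: 0.244
```

```bash
python3 look.py n
```

```text
t 13.1 lip tank [-64.03  14.6  100.15] yaw -3.59 F [ 0.1  0.6 -1.9] Tq [0.08 0.02 0.05]
```

Request:
servo_tool(
  steps=[
    [0.1,[0,0.4,0],0],
    [0.1,[0,0,0],0],
  ],
)

```text
time_s: 13.3
position: [0.5782, -0.0793, 0.1209]
eef_rot: [-0.069, -2.19, 2.19]
force: [0.3, -0.3, -0.9]
opening: 0.239
```

```bash
python3 look.py n
```

```text
t 13.3 lip tank [-63.95  14.57  99.94] yaw -3.59 F [ 0.3 -0.3 -0.9] Tq [0.02 0.11 0.04]
```

Request:
servo_tool(
  steps=[
    [0.2,[0,0.2,0],0],
    [0.3,[0,0,0],0],
    [0.35,[0,0,0],0],
    [0.45,[0,0,0],0],
    [0.6,[0,0,0],0],
    [0.6,[0,0,0],0],
    [0.6,[0,0,0],0],
  ],
  force=20,
)

```text
time_s: 14.0
position: [0.5781, -0.0792, 0.1206]
eef_rot: [-0.069, -2.19, 2.19]
force: [-0.0, -0.2, -0.6]
opening: 0.596
```

```bash
python3 look.py 8
```

```text
t 14.0 lip tank [-63.99  14.58  99.6 ] yaw -3.59 F [-0.  -0.2 -0.6] Tq [0.   0.01 0.02]
top [[438.0, 242.0], [548.0, 250.0], [435.0, 255.0], [544.0, 263.0], [432.0, 250.0]]
side [[441.0, 317.0], [443.0, 278.0], [443.0, 356.0], [445.0, 317.0], [416.0, 475.0]]
```

View pics/side8.png

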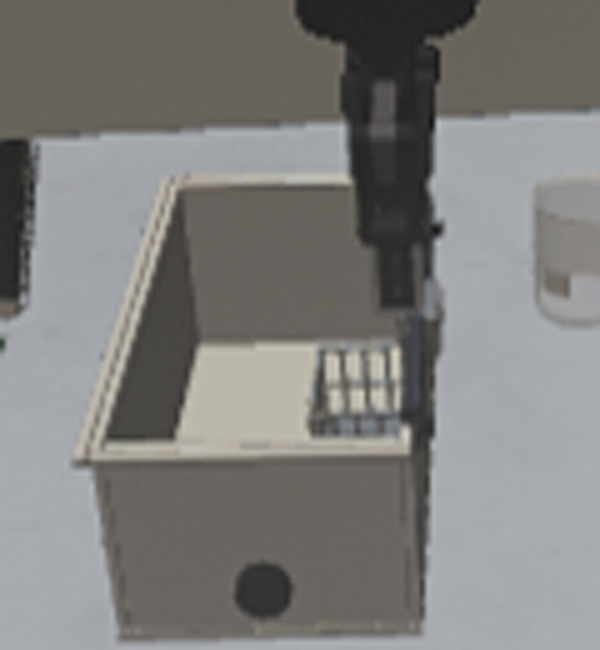

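View pics/top8.png

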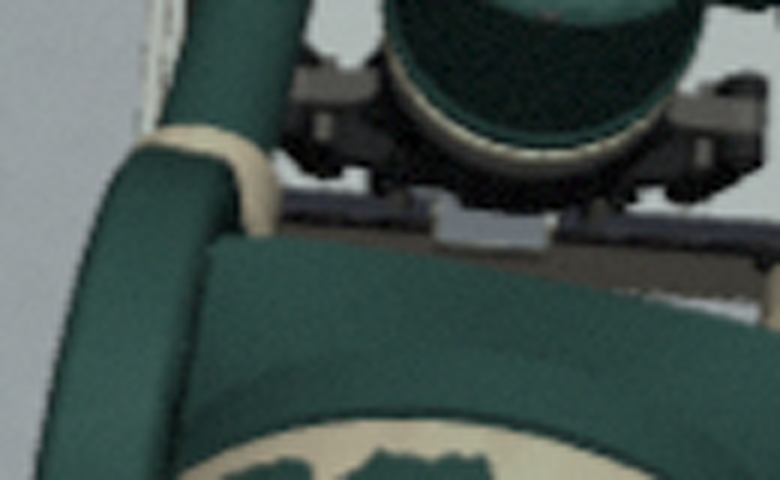

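Released: the basket stayed seated and the fingers are clear of the handle on both sides. I'll retreat straight up and look again.

Request:
servo_tool(
  steps=[
    [0.6,[0,-3,0],0],
    [0.6,[0,-8,0],0],
    [0.6,[0,-20,0],0],
    [0.6,[0,-30,0],0],
    [0.6,[0,-40,0],0],
    [0.6,[0,-40,0],0],
    [0.6,[0,-20,0],0],
    [0.6,[0,0,45],0],
    [0.6,[0,0,45],0],
    [0.6,[0,0,45],0],
  ],
)

```text
time_s: 15.1
position: [0.5698, -0.2151, 0.2832]
eef_rot: [-0.069, -2.19, 2.192]
force: [0.1, 0.0, 0.4]
opening: 0.599
```

Request:
servo_tool(
  steps=[
    [0.6,[0,0,45],0],
    [0.6,[0,0,45],0],
    [0.6,[0,0,45],0],
    [0.6,[0,0,45],0],
    [0.6,[0,0,0],0],
    [0.6,[0,0,0],0],
    [0.6,[0,0,0],0],
  ],
)

```text
time_s: 15.8
position: [0.5585, -0.3927, 0.2819]
eef_rot: [-0.068, -2.191, 2.189]
force: [-0.1, 1.1, -0.0]
opening: 0.602
```

```bash
python3 look.py 9; python3 - <<'E'
import cv2,numpy as np
a=cv2.imread("pics/side9f.png");b=cv2.imread("pics/top9f.png")
o=cv2.resize(a[130:260,220:340],None,fx=4.6,fy=4.6,interpolation=2);cv2.imwrite("pics/s9.png",o)
for n in("side","top"):
    A=cv2.imread(f"pics/{n}0.png");B=cv2.imread(f"pics/{n}9f.png")
    for nm,p in {"side":dict(va=(354,216),vb=(383,221),bk=(336,180)),"top":dict(va=(322,250),vb=(311,283),bk=(412,238))}[n].items():
        x,y=p; print(n,nm,cv2.absdiff(A[y-15:y+15,x-15:x+15],B[y-15:y+15,x-15:x+15]).mean().round(1))
E
```

```text
t 15.8 lip tank [ -64.14 -299.5   260.89] yaw -3.57 F [-0.1  1.1 -0. ] Tq [-0.04 -0.02  0.02]
top [[1699.0, 199.0], [1830.0, 209.0], [1663.0, 216.0], [1790.0, 226.0], [1557.0, 214.0]]
side [[442.0, -246.0], [444.0, -263.0], [444.0, -208.0], [445.0, -226.0], [421.0, -92.0]]
side va 4.3
side vb 4.2
side bk 4.6
top va 1.6
top vb 1.6
top bk 1.3
```

View pics/s9.png

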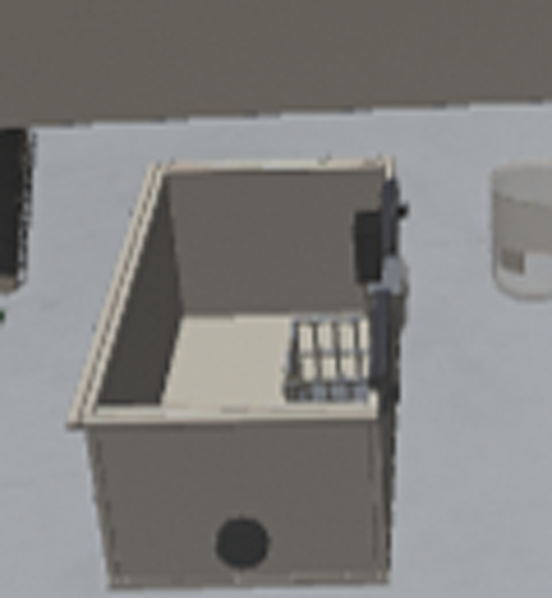

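View pics/top9f.png

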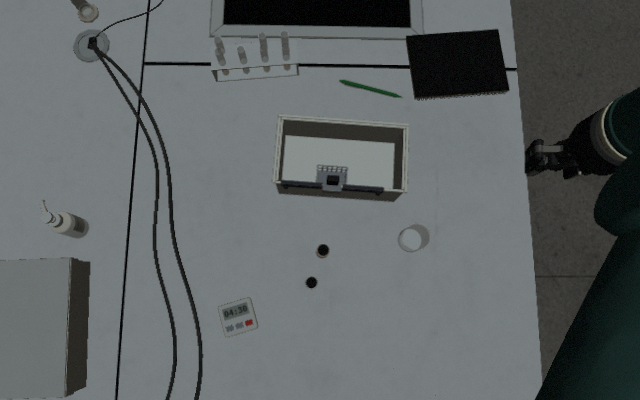

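```bash
python3 - <<'E'
from h import *
from fit import T
im=cv2.imread("pics/top9f.png").copy()
TK=[0.6336,-0.0973,-0.062]
P=np.array([[-38.5,17,84],[-38.5,-17,84],[-23.5,-17,84],[-28,11,114],[-28,-11,114],[-16,-11,114],[-16,11,114],[22,30,42],[22,-30,42]],float)
L=P-[-29.5,0,78]+[-66,14.5,100]
s=6;x0,y0=275,110
o=cv2.resize(im[y0:y0+95,x0:x0+130],None,fx=s,fy=s,interpolation=2)
for p in proj("top",T(L*1e-3,TK)): cv2.circle(o,tuple(int(v) for v in ((p-[x0,y0]+.5)*s)),3,(0,0,255),1)
cv2.imwrite("pics/ov9.png",o)
E
```

```text
(no output)
```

View pics/ov9.png

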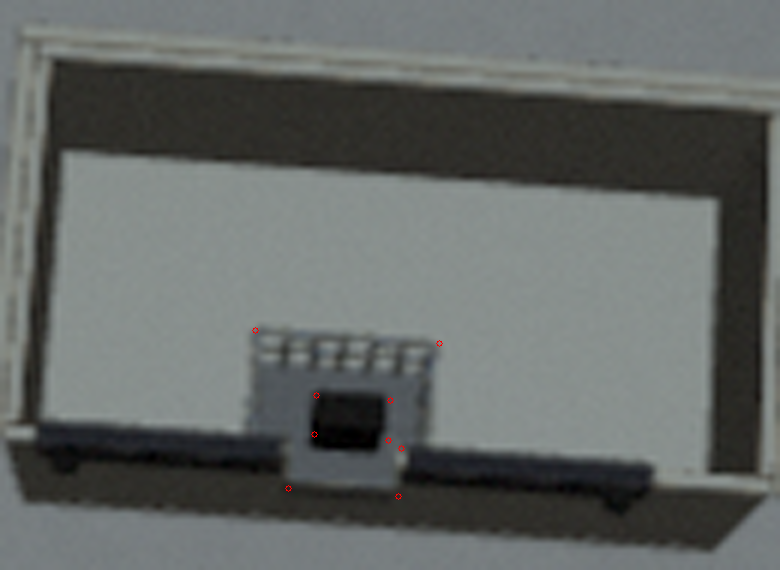

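The upright, seated pose I predicted (red dots) overlays the basket to about 1 pixel. The lip, at 287–400 in the crop, sits between the rail ends at 285 and 405. I'll hand in the job.

```bash
python3 -c "
from plant import bot
print(bot.close_job())"
```

```text
the job is handed in; nothing more can be done
None
```

The basket is hanging in the tank with its lip down in the rail's cut-out, and I handed the job in at about 16 s of the 51 s allowed. The hand-in gave no verdict.

- **What I did:** I gripped the basket by its handle and lowered the tray into the tank. The cut-out was visible in the top camera, about 14.5 mm along +y from the tank's middle. I went straight down there in small steps checked by force, so no search along the rail was needed.
- **Seating:** The first contact came with the lip underside at about 100 mm, the height of the wall's top rather than the rail's 109 mm. The tool force changed by only about 1–2 N. I then let go and moved the arm clear.
- **Last checks:**
  - The basket overlays the seated, upright, tank-parallel pose to about 1 pixel.
  - The vials and beaker show no visible movement in either camera.
  - The gripper is well clear of everything.
- **Disagreement:** The side camera read about 1 pixel (2 mm) off in x for both the tank and the basket. The offset was the same for both, so it looked like calibration error, and I relied on the top view.

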